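# Advance a feed slide by one turn of its hand wheel and lock it

## Robot

A 7-joint arm with a two-finger parallel gripper is mounted at the origin on a cart in front of the work surface, level with it; the furniture and walls round the work are solid. World frame = base frame: x ahead of the robot, y to its left, z up, the work surface at z = 0. Lengths are in m, angles in degrees, forces in N, time in s.
With the tool pointing down it reaches from about 0.425 to 0.925 m from the base axis. Payload 6.8 kg.
Tool frame: the origin (TCP) lies at the very end of the fingers, on their centre line; the grasp point (between the pads) lies 19 mm behind it; z points along the fingers, y is the direction in which the jaws open and shut (so a half turn about z gives the same grasp; the last joint's range is limited). The gripper opens to 85 mm and grips with 20 to 120 N. Pads are 22 mm wide; open, the fingers measure 114 mm over their backs; the gripper's body (76 mm by 85 mm) begins 54 mm behind the grasp point. The pads swing forward as they close: fully open they stand 13 mm farther back than shut.
Start: joints at [57.519, 27.33, 1.283, 89.118, -0.659, 63.558, -4.761], TCP at [0.299, -0.605, 0.231] pointing down, gripper open.
Joint ranges: [-169.35, 169.35], [-19.33, 120.38], [-80.79, 83.38], [13.8, 139.57], [-78.32, 258.32], [9.67, 109.79], [-169.56, 169.56]. Speed limits (degrees/s): [136.94, 136.94, 180, 180, 180, 180, 180].

## Interface

Orientations are given as [roll, pitch, yaw] about the fixed x, y, z axes, in that order (R = Rz(yaw) Ry(pitch) Rx(roll)).
In Python, from cell import arm gives the robot as it stands. The module is installed in compiled form; this text tells all that it offers.
- The arm moves only by the tool apply_moves, never from a script. Its argument "moves" is a list of rows, each a list of 3 entries, a list of its own where there are three numbers: the turn, a rotation vector about the tool's x, y, z in rad, then the shift along the tool's x, y, z in cm, then the gripper's target within -1 to 1 (shut at 1, half-way at 0, fully open at -1). A call has 1 to 20 rows; each row shifts and turns the pose as measured when the row begins, along the tool's axes as they then stand; what a row does not reach is not made up. A row lasts 1/8 s, in which the tool goes at most 62.5 mm and 10.7 degrees, less where a joint would pass 70% of its speed; a pose out of reach is approached as far as the arm can. A call with a gripper value outside its range is refused whole. The fingers move at their own pace and stop on an object; "grip_force" is the grip in N (left out, the last holds). Time passes only in rows, so rows that do not move let the fingers close. It gives the time, the measured TCP pose, the force and the opening at its end, in the units of the state.
- arm.get_state(): the state, without advancing time (a new reading comes with each control period).
- arm.grab_frame(name): name is "side" or "top" or "wrist"; returns (picture, depth): 420x560x3 uint8, red, green, blue; 420x560 float32, m along the optical axis (not along the pixel's ray), 0 where there is no reading.
- arm.camera_params(name): a dict with "mtx" (3x3 intrinsics, pixels), "camera_from_world" (4x4, takes a point from world to camera coordinates); the wrist camera has in their place "T_tool_cam" (4x4, takes a point from camera to tool coordinates, whose origin is the TCP and whose axes are the flange's). Camera axes: x right, y down, z forward; pixel columns grow to the right and rows downward; lengths in m; the calibration is good to about 2 mm. A picture is of the moment at which its call begins: read the wrist's pose just before it. camera_params takes no time and is no camera call.
- arm.hand_in(): hands the job in, once; it reports no verdict.
Trained networks look in the newest picture that a camera, given by its name, has taken for a name from the list of things; names that differ only in an ending like _2 or _b are one class to them, and where a whole thing is asked for, a point or a joint stands for the part that bears it (a point fixed in the world has none). Each returns a list of dicts, best first, with "conf" (0 to 1); they miss things now and then, are a little off and sometimes report something else, mostly with a low value. They report only what shows in the picture. A call takes as long as a camera call.
- arm.spot_in(query, camera): "location" ([x, y, z] in m, in world coordinates, good to about 4 mm: the middle of the surface that is visible of it).
- arm.pinpoint(query, camera): "location" ([x, y, z] in m, in world coordinates, good to about 4 mm: a listed point, or the origin of a listed thing).
The state is a dict: "time_s": time; "joint_pos": joint angles; "joint_velocities": joint speeds; "joint_torque": joint torques, N m; "eef_pos": TCP position; "orientation": TCP orientation; "wrist_force": force on the tool from outside, world axes, zero at the start; "torque": the same for the moment, N m; "width": finger opening in m.
Only numpy, scipy, OpenCV 4.12 (cv2) and the standard library are available. Lean on these libraries where they do the work, as an engineer would, in place of code of your own. Each camera call takes 0.05 s, during which the arm holds its last target.

## Task

Push the hand wheel of the feed unit round clockwise (seen from above) by its upright handle through exactly one full turn, so that the handle comes back to where it began, and only then push the lock lever away from you, fully over, to lock the slide. Only push, gently, with the fingertips or the outside of the fingers: do not grip the handle or the lever. Leave the bottle, beaker, dish and tape roll standing round it where they are.

Things in the scene. Friction and masses are not known exactly. Their poses are not given: they have to be found in the camera images.
- feed_unit: Feed unit fixed to the bench: white housing 164 x 176 mm, top 55 mm up, with a level black hand wheel on it; to its left (+y) a pedestal with the lock lever, then a slide with a steel carriage, to 342 mm from the wheel axis. Origin on the bench under the wheel axis; x away from the robot, y to the slide, z up. A turn of the wheel feeds the carriage 20 mm away from the wheel.
- wheel_hub (a point): Point on the vertical axis of the hand wheel, 119 mm above the bench (level with the middle of the handle). The hub itself is 36 mm wide and ends 99 mm above the bench; the wheel rim is a ring 124 mm across its outside, its top 90 mm above the bench.
- wheel_handle (a point): Middle of the upright handle at the end of one spoke, 55 mm from the wheel axis: a black round grip 20 mm thick standing clear of the rim from 93 to 145 mm above the bench. It goes round with the wheel.
- feed_wheel (a joint): Angle of the hand wheel, rad; it GROWS as the wheel turns clockwise seen from above, 6.283 for one turn. It starts anywhere between 0.2 and 2.2. At 0 the handle lies on the unit's +x side of the axis. End stops at -0.8 and 9.6. The wheel stays where it is left; turning it takes 2 to 3 N at the handle.
- lock_lever (a joint): Angle of the lock lever, rad: 0 leaning towards the robot (unlocked, as it starts, up to 0.12), 1.0 leaning away from the robot against a firm stop (locked). It stays where it is left; moving it takes about 1 N at the ball.
- lock_lever_tip (a point): Centre of the ball at the end of the lock lever, 26 mm thick; a straight 10 mm steel rod carries it, 70 mm from a level pivot 64 mm above the bench and 135 mm to the left (unit's +y) and 30 mm to the unit's +x of the wheel axis. The ball is 125 mm above the bench at both ends of its swing, 134 mm half-way, and travels 67 mm along the unit's +x from unlocked to locked. The grey block under it is 67 mm high.
- bottle_a: Bystander, loose: reagent bottle with a dark blue screw cap, 56 mm wide, 105 mm tall, in front of the slide. Origin at the centre of its underside, z up.
- beaker_a: Bystander, loose: small clear beaker, 57 mm wide, 70 mm tall, behind and to the right of the hand wheel. Origin at the centre of its underside, z up.
- dish_a: Bystander, loose: flat lidded petri dish, 71 mm wide, 15 mm tall, at the front left, in front of the tape roll. Origin at the centre of its underside, z up.
- tape_a: Bystander, loose: roll of tape lying flat, 104 mm wide, 25 mm tall, to the left of the slide. Origin at the centre of its underside, z up.

How it is judged:
By the outcome, as a careful person would: the job done as asked, in the order asked, and still so for the second after the job is handed in, with the robot touching nothing.
It also fails if it takes over 64 s, if anything falls off the work surface, if the arm or the gripper's body presses on something with over 40 N, if the wrist force passes 120 N, or if a joint passes its speed limit or range.

## Working session

There is one attempt and no reset: what is moved stays moved. The work goes in short steps, Python scripts to look and compute and a tool call to move; the robot and the scene stay as the last step left them, time stands still between calls to the robot, and variables do not carry over. Pictures are saved under pics/ and viewed, and the job is handed in when it is done.

Besides the shell and the picture viewer there is one more tool, called after "Call:" as a command line: name --argument value ..., lists and objects as JSON in quotes. apply_moves: Moves the arm, as the interface text tells. Its arguments: {"type":"object","properties":{"moves":{"type":"array"},"grip_force":{"type":"number"}},"required":["moves"]}

```bash
mkdir -p pics
python3 - <<'E'
from cell import arm
import cv2,numpy as np
s=arm.get_state();print(s)
for c in ["top","side"]:
    im,d=arm.grab_frame(c);cv2.imwrite(f"pics/{c}0.png",im[:,:,::-1])
    p=arm.camera_params(c);print(c,p)
    for q in ["feed_unit","wheel_hub","wheel_handle","lock_lever_tip","bottle_a","beaker_a"]:
        r=arm.pinpoint(q,c);print(c,q,[(np.round(x["location"],4).tolist(),round(x["conf"],2)) for x in r[:2]], [k for k in (r[0] if r else {})])
E
```

```text
{'time_s': 0.0, 'joint_pos': array([57.51963939, 27.37626132,  1.28164391, 89.18012647, -0.6591643 ,
       63.55811782, -4.75951705]), 'joint_velocities': array([-0.0100505 , -0.06045753,  0.08818856, -0.00799534,  0.03354246,
       -0.00525767,  0.06599661]), 'joint_torque': array([ 7.12628753e-04, -5.96447539e+01,  1.60817306e+00, -2.81197947e+01,
        1.24863055e-02,  9.34629614e-03, -3.25514415e-07]), 'eef_pos': array([ 0.2986317 , -0.60466494,  0.23030746]), 'orientation': array([-1.79893202e+02,  8.53851662e-03,  2.62880716e+01]), 'wrist_force': array([ 0.10326117, -0.16155317, -0.01459525]), 'torque': array([-0.0635093 , -0.01337618, -0.04475291]), 'width': 0.08523402027777476}
top {'mtx': array([[440.74537699,   0.        , 281.83298521],
       [  0.        , 440.74537699, 213.7633989 ],
       [  0.        ,   0.        ,   1.        ]]), 'camera_from_world': array([[-0.02428632, -0.9996734 , -0.00795358,  0.02652219],
       [-0.98320486,  0.02532422, -0.18073981,  0.50367705],
       [ 0.1808822 ,  0.00343049, -0.98349879,  1.11980516],
       [ 0.        ,  0.      
[... 671 characters left out ...]
, -0.63523856, -0.00106708,  0.39993049],
       [-0.48123905,  0.58617938, -0.65176891,  0.29471665],
       [ 0.41465424, -0.50285755, -0.75841687,  0.81045114],
       [ 0.        ,  0.        ,  0.        ,  1.        ]])}
side feed_unit [([0.4811, -0.1705, -0.0001], 0.63)] ['location', 'conf']
side wheel_hub [([0.4834, -0.1686, 0.1219], 0.65)] ['location', 'conf']
side wheel_handle [([0.4787, -0.2232, 0.1172], 0.79)] ['location', 'conf']
side lock_lever_tip [([0.4912, -0.0354, 0.1253], 0.65)] ['location', 'conf']
side bottle_a [([0.3498, 0.2078, -0.0012], 0.69), ([0.4834, -0.1663, 0.1208], 0.57)] ['location', 'conf']
side beaker_a [([0.6812, -0.3414, 0.0016], 0.86)] ['location', 'conf']
```

View pics/top0.png

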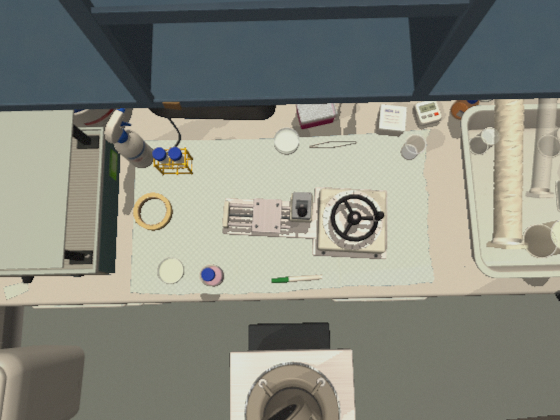

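View pics/side0.png

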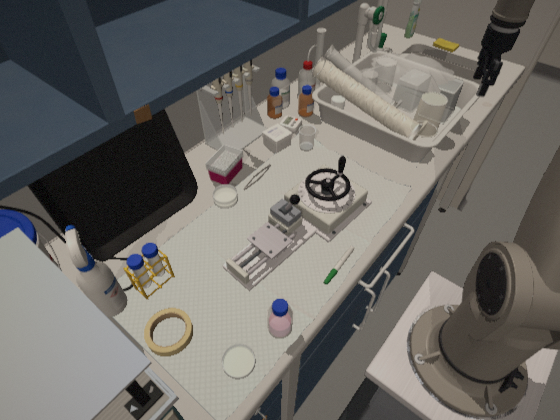

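The top view shows the wheel hub at about (353,218) and the handle to its right at (379,215). The lever ball is at about (302,211), and the arm is clear of the unit. Next I'll refine the geometry from depth.

```bash
cat > h.py <<'E'
from cell import arm
import cv2,numpy as np
from scipy.optimize import least_squares
def cloud(c):
    im,d=arm.grab_frame(c);p=arm.camera_params(c);K=p["mtx"];T=np.linalg.inv(p["camera_from_world"])
    v,u=np.mgrid[:420,:560];P=np.stack([(u-K[0,2])/K[0,0]*d,(v-K[1,2])/K[1,1]*d,d],-1)
    return im,d,P@T[:3,:3].T+T[:3,3]
def unproj(c,uv,z):
    p=arm.camera_params(c);K=p["mtx"];T=np.linalg.inv(p["camera_from_world"])
    r=T[:3,:3]@np.linalg.inv(K)@np.array([uv[0],uv[1],1.]);o=T[:3,3];return o+r*(z-o[2])/r[2]
def pts(c,lo,hi,box):
    im,d,W=cloud(c)
    m=(d>0)&(W[...,2]>lo)&(W[...,2]<hi)&(W[...,0]>box[0])&(W[...,0]<box[1])&(W[...,1]>box[2])&(W[...,1]<box[3])
    return im,W,m
E
python3 - <<'E'
from h import *
im,d,W=cloud("top")
cv2.imwrite("pics/top1.png",cv2.resize(im[150:300,200:420],None,fx=3.6,fy=3.6,interpolation=cv2.INTER_CUBIC)[:,:,::-1])
Z=W[...,2];X=W[...,0];Y=W[...,1]
near=np.hypot(X-.4815,Y+.168)<.09
for n,m in [("rim",near&(Z>.08)&(Z<.097)&(np.hypot(X-.4815,Y+.168)>.04)),("handletop",near&(Z>.135)&(Z<.155)),("hub",near&(Z>.094)&(Z<.104)&(np.hypot(X-.4815,Y+.168)<.03)),("ball",(abs(X-.49)<.05)&(abs(Y+.034)<.03)&(Z>.11)&(Z<.15))]:
    q=W[m];print(n,len(q),q.mean(0).round(4),q.min(0).round(4),q.max(0).round(4))
    if n=="rim":
        f=least_squares(lambda a:np.hypot(q[:,0]-a[0],q[:,1]-a[1])-a[2],[.48,-.168,.055],loss="soft_l1",f_scale=.003);print(f.x)
# housing top
m=(abs(X-.48)<.12)&(abs(Y+.168)<.12)&(Z>.045)&(Z<.062)
q=W[m][:,:2].astype(np.float32);print("housing",cv2.minAreaRect(q))
# slide parts
m=(abs(X-.48)<.08)&(Y>.0)&(Y<.25)&(Z>.012)&(Z<.1)
q=W[m][:,:2].astype(np.float32);print("slide",cv2.minAreaRect(q))
E
```

```text
rim 652 [ 0.483  -0.1665  0.0886] [ 0.4222 -0.2282  0.08  ] [ 0.5441 -0.1085  0.0969]
[ 0.48303549 -0.16825846  0.05494262]
handletop 48 [ 0.4787 -0.2227  0.1426] [ 0.4705 -0.2311  0.137 ] [ 0.4881 -0.2148  0.1487]
hub 75 [ 0.4838 -0.1692  0.0965] [ 0.4693 -0.1833  0.0941] [ 0.4976 -0.1552  0.103 ]
ball 83 [ 0.4925 -0.0345  0.1355] [ 0.4817 -0.046   0.1268] [ 0.5045 -0.0236  0.1425]
housing ((0.48500341176986694, -0.1533999890089035), (0.2089371234178543, 0.1643361747264862), 85.52347564697266)
slide ((0.5029779672622681, 0.08564663678407669), (0.1766851246356964, 0.09924162179231644), 85.14991760253906)
```

View pics/top1.png

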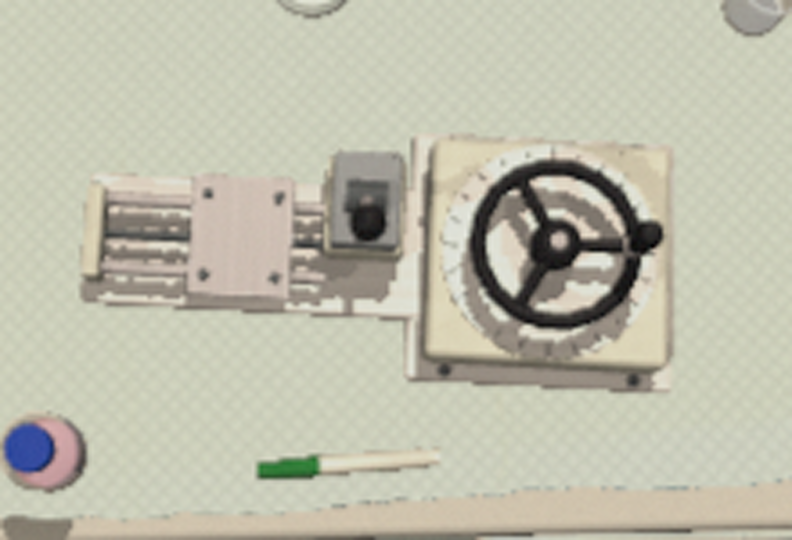

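Call:
apply_moves --moves '[[[0,0,0.155],[0,0,0],1],[[0,0,0.155],[0,0,0],1],[[0,0,0.155],[0,0,0],1],[[0,0,0],[0,0,0],1]]' --grip_force 30

```text
time_s: 1.25
eef_pos: [0.2989, -0.6052, 0.2314]
orientation: [180.0, -0.0, -1.1]
wrist_force: [-0.0, -0.4, 0.4]
width: 0.0123
```

Call:
apply_moves --moves '[[[0,0,0],[2.1,-3.9,0],1],[[0,0,0],[2.1,-3.9,0],1],[[0,0,0],[2.1,-3.9,0],1],[[0,0,0],[2.1,-3.9,0],1],[[0,0,0],[2.1,-3.9,0],1],[[0,0,0],[2.1,-3.9,0],1],[[0,0,0],[2.1,-3.9,0],1],[[0,0,0],[2.1,-3.9,0],1],[[0,0,0],[2.1,-3.9,0],1],[[0,0,0],[2.1,-3.9,0],1],[[0,0,0],[0,0,0],1]]'

```text
time_s: 2.62
eef_pos: [0.5169, -0.2046, 0.2322]
orientation: [179.8, -0.2, 1.3]
wrist_force: [-0.3, -1.6, -0.1]
width: 0.0001
```

Call:
apply_moves --moves '[[[0,0,0],[-0.4,0.9,2],1],[[0,0,0],[0,0,3],1],[[0,0,0],[0,0,3],1],[[0,0,0],[0,0,2.5],1],[[0,0,0],[0,0,1.2],1],[[0,0,0],[0,0,0],1]]'

```text
time_s: 3.38
eef_pos: [0.5131, -0.2199, 0.1139]
orientation: [179.5, -0.4, 1.9]
wrist_force: [-0.5, 0.6, -0.0]
width: 0.0001
```

Run:
```python
from h import *
print(arm.get_state()["eef_pos"],arm.get_state()["wrist_force"])
for c in ["top","side"]:
    im,d=arm.grab_frame(c)
    im=im[150:300,250:420] if c=="top" else im[120:270,250:420]
    cv2.imwrite(f"pics/{c}2.png",cv2.resize(im,None,fx=4,fy=4)[:,:,::-1])
```

```text
[ 0.51305726 -0.21991887  0.1139137 ] [-0.5224301   0.63854429 -0.03227234]
```

View pics/side2.png

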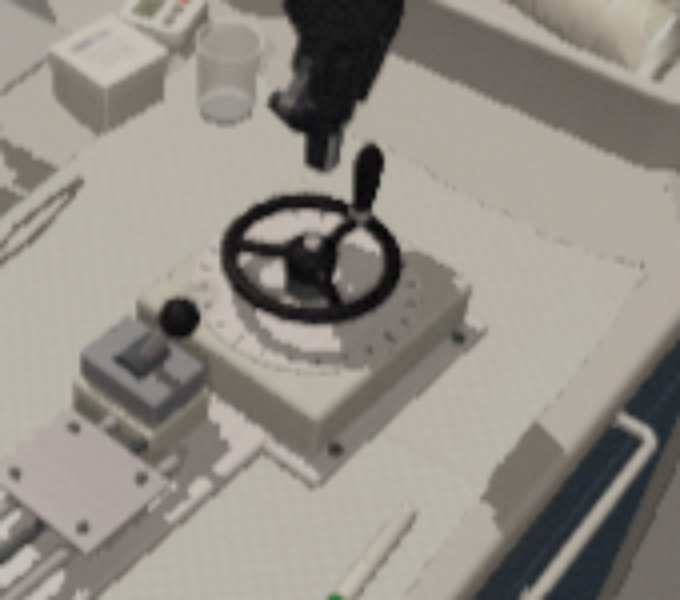

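View pics/top2.png

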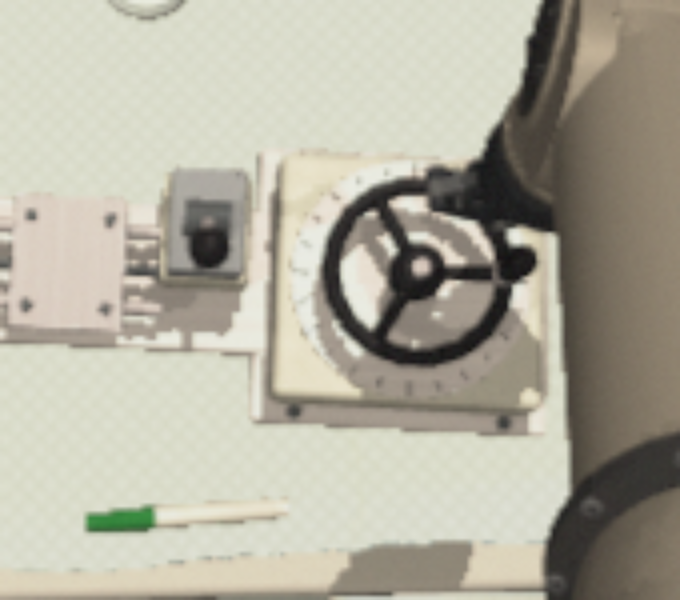

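Run:
```python
from h import *
s=arm.get_state();t=s["eef_pos"]
for c,o in [("top",(250,150)),("side",(250,120))]:
    p=arm.camera_params(c)
    for P in [t,t+[0,0,.07],[.479,-.2235,.145]]:
        q=p["camera_from_world"]@np.append(P,1);uv=p["mtx"]@q[:3]/q[2];print(c,uv[:2].round(1),(uv[:2]-o)*4)
im,d,W=cloud("top")
m=(d>0)&(abs(W[...,0]-t[0])<.05)&(abs(W[...,1]-t[1])<.06)&(W[...,2]>.1)
for z0 in np.arange(.1,.26,.02):
    k=m&(W[...,2]>=z0)&(W[...,2]<z0+.02);q=W[k]
    if len(q):print(round(z0,2),len(q),q.min(0).round(3),q.max(0).round(3))
cv2.imwrite("pics/w2.png",arm.grab_frame("wrist")[0][:,:,::-1])
im,d,W=cloud("side")
m=(d>0)&(abs(W[...,0]-t[0])<.05)&(abs(W[...,1]-t[1])<.06)&(W[...,2]>.1)
for z0 in np.arange(.1,.26,.02):
    k=m&(W[...,2]>=z0)&(W[...,2]<z0+.02);q=W[k]
    if len(q):print(round(z0,2),len(q),q.min(0).round(3),q.max(0).round(3))
```

```text
top [375.3 202.5] [501.27249565 210.03895876]
top [381.3 196.3] [525.31361121 185.37499893]
top [380.2 214.1] [520.63825693 256.47098297]
side [329.5 160.2] [317.91567411 160.60497261]
side [332.2 139.6] [328.87843868  78.55221716]
side [342.3 156.4] [369.14349864 145.54598772]
0.1 15 [ 0.471 -0.224  0.101] [ 0.507 -0.16   0.119]
0.12 37 [ 0.47  -0.232  0.12 ] [ 0.508 -0.206  0.14 ]
0.14 44 [ 0.472 -0.231  0.14 ] [ 0.508 -0.19   0.16 ]
0.16 29 [ 0.5   -0.205  0.166] [ 0.512 -0.178  0.18 ]
0.18 24 [ 0.496 -0.21   0.181] [ 0.524 -0.168  0.2  ]
0.2 90 [ 0.497 -0.197  0.2  ] [ 0.524 -0.161  0.218]
0.22 37 [ 0.501 -0.187  0.221] [ 0.522 -0.176  0.239]
0.24 55 [ 0.476 -0.217  0.244] [ 0.532 -0.181  0.26 ]
0.1 41 [ 0.469 -0.223  0.1  ] [ 0.519 -0.21   0.12 ]
0.12 97 [ 0.468 -0.226  0.12 ] [ 0.523 -0.202  0.14 ]
0.14 58 [ 0.472 -0.243  0.14 ] [ 0.52  -0.201  0.16 ]
0.16 83 [ 0.495 -0.266  0.16 ] [ 0.52  -0.171  0.18 ]
0.18 120 [ 0.494 -0.275  0.18 ] [ 0.523 -0.16   0.2  ]
0.2 156 [ 0.492 -0.275  0.2  ] [ 0.522 -0.161  0.22 ]
0.22 84 [ 0.492 -0.211  0.22 ] [ 0.521 -0.174  0.24 ]
0.24 185 [ 0.474 -0.234  0.24 ] [ 0.543 -0.177  0.26 ]
```

View pics/w2.png

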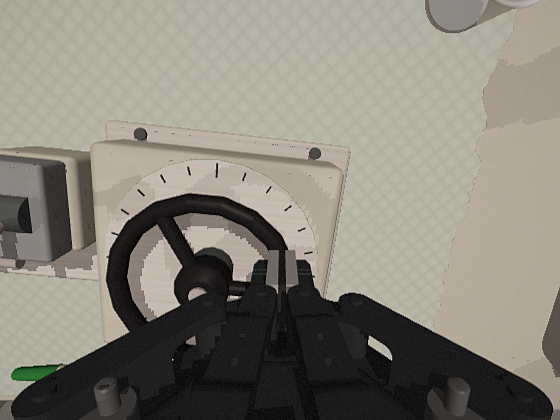

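The views agree with the measured pose: the fingertip at side-crop pixel (320,160) stands just behind the handle at (368,180), and the knuckles are above the handle top. I'll push in short arcs.

```bash
cat > plan.py <<'E'
from h import *
import sys
def plan(a_end,n,r=.055,c=(.483,-.168),z=.114):
    s=arm.get_state();p=s["eef_pos"];yaw=np.radians(s["orientation"][2])
    a0=np.degrees(np.arctan2(p[1]-c[1],p[0]-c[0]));
    while a0<a_end: a0+=360
    while a0-a_end>200:a0-=360
    r0=np.hypot(p[1]-c[1],p[0]-c[0])
    print("at",round(a0,1),"r",round(r0,4),"z",round(p[2],4),"yaw",s["orientation"],"F",s["wrist_force"].round(1),"t",s["time_s"])
    q=p[:2]
    for i in range(1,n+1):
        a=np.radians(a0+(a_end-a0)*i/n);rr=r0+(r-r0)*min(1,i/2)
        t=np.array([c[0]+rr*np.cos(a),c[1]+rr*np.sin(a)]);d=t-q;q=t
        x=np.cos(yaw)*d[0]+np.sin(yaw)*d[1];y=np.sin(yaw)*d[0]-np.cos(yaw)*d[1]
        print([round(100*x,2),round(100*y,2)],end=" ")
    print("dz(tool,cm)",round((p[2]-z)*100,2))
plan(float(sys.argv[1]),int(sys.argv[2]))
E
python3 plan.py -110 9
```

```text
at -58.7 r 0.0604 z 0.1154 yaw [179.46352842  -0.54555994   1.91931746] F [-0.6  0.4  0.6] t 3.625
[np.float64(-0.65), np.float64(0.02)] [np.float64(-0.62), np.float64(-0.05)] [np.float64(-0.53), np.float64(0.14)] [np.float64(-0.54), np.float64(0.09)] [np.float64(-0.55), np.float64(0.04)] [np.float64(-0.55), np.float64(-0.02)] [np.float64(-0.54), np.float64(-0.07)] [np.float64(-0.53), np.float64(-0.13)] [np.float64(-0.52), np.float64(-0.18)] dz(tool,cm) 0.14
```

Call:
apply_moves --moves '[[[0,0,0],[-0.65,0,0.1],1],[[0,0,0],[-0.6,-0.05,0],1],[[0,0,0],[-0.55,0.15,0],1],[[0,0,0],[-0.55,0.1,0],1],[[0,0,0],[-0.55,0.05,0],1],[[0,0,0],[-0.55,0,0],1],[[0,0,0],[-0.55,-0.05,0],1],[[0,0,0],[-0.55,-0.15,0],1],[[0,0,0],[-0.5,-0.2,0],1]]'

```text
time_s: 4.75
eef_pos: [0.4669, -0.2171, 0.1163]
orientation: [179.5, -1.2, 2.1]
wrist_force: [6.9, 3.9, -2.1]
width: -0.0001
```

```bash
python3 - <<'E'
from h import *
c=(.483,-.168)
for k in ["top","side"]:
    im,d=arm.grab_frame(k)
    im=im[150:300,250:420] if k=="top" else im[120:270,250:420]
    cv2.imwrite(f"pics/{k}3.png",cv2.resize(im,None,fx=3,fy=3)[:,:,::-1])
    for x in arm.pinpoint("wheel_handle",k)[:2]: print(k,x["location"].round(4),x["conf"],np.degrees(np.arctan2(x["location"][1]-c[1],x["location"][0]-c[0])))
E
python3 plan.py -190 14
```

```text
at -108.9 r 0.0521 z 0.1163 yaw [179.48961603  -1.17358039   2.13108793] F [2.7 2.  0.1] t 4.85
[np.float64(-0.55), np.float64(-0.08)] [np.float64(-0.55), np.float64(-0.15)] [np.float64(-0.45), np.float64(-0.32)] [np.float64(-0.42), np.float64(-0.37)] [np.float64(-0.38), np.float64(-0.41)] [np.float64(-0.34), np.float64(-0.44)] [np.float64(-0.29), np.float64(-0.47)] [np.float64(-0.24), np.float64(-0.5)] [np.float64(-0.19), np.float64(-0.52)] [np.float64(-0.13), np.float64(-0.54)] [np.float64(-0.08), np.float64(-0.55)] [np.float64(-0.02), np.float64(-0.56)] [np.float64(0.03), np.float64(-0.55)] [np.float64(0.09), np.float64(-0.55)] dz(tool,cm) 0.23Traceback (most recent call last):
  File "<stdin>", line 7, in <module>
AttributeError: 'list' object has no attribute 'round'. Did you mean: 'count'?
```

Contact is gentle at 3–7 N. Continuing.

Call:
apply_moves --moves '[[[0,-0.02,0],[-0.55,-0.1,0.1],1],[[0,0,0.03],[-0.55,-0.15,0.1],1],[[0,0,0],[-0.45,-0.32,0],1],[[0,0,0],[-0.42,-0.37,0],1],[[0,0,0],[-0.38,-0.41,0],1],[[0,0,0],[-0.34,-0.44,0],1],[[0,0,0],[-0.29,-0.47,0],1],[[0,0,0],[-0.24,-0.5,0],1],[[0,0,0],[-0.19,-0.52,0],1],[[0,0,0],[-0.13,-0.54,0],1],[[0,0,0],[-0.08,-0.55,0],1],[[0,0,0],[0,-0.55,0],1],[[0,0,0],[0.05,-0.55,0],1],[[0,0,0],[0.1,-0.55,0],1]]'

```text
time_s: 6.6
eef_pos: [0.4445, -0.1672, 0.1163]
orientation: [178.6, -2.3, -0.8]
wrist_force: [5.5, -5.1, -3.2]
width: -0.0002
```

```bash
cat > look.py <<'E'
from h import *
import sys
c=(.483,-.168)
for k in ["top","side"]:
    im,d=arm.grab_frame(k)
    im=im[150:300,250:420] if k=="top" else im[120:270,250:420]
    cv2.imwrite(f"pics/{k}{sys.argv[1]}.png",cv2.resize(im,None,fx=3,fy=3)[:,:,::-1])
    for x in arm.pinpoint("wheel_handle",k)[:2]:
        l=np.array(x["location"]); print(k,l.round(4),round(x["conf"],2),np.degrees(np.arctan2(l[1]-c[1],l[0]-c[0])).round(1))
E
python3 look.py 4
python3 plan.py -280 15
```

```text
side [ 0.434  -0.1421  0.1182] 0.97 152.1
at -181.8 r 0.0389 z 0.1163 yaw [178.5982923   -2.2329653   -0.72619627] F [ 3.5 -4.   1.1] t 6.8
[np.float64(-0.76), np.float64(-0.55)] [np.float64(-0.68), np.float64(-0.72)] [np.float64(0.19), np.float64(-0.6)] [np.float64(0.26), np.float64(-0.57)] [np.float64(0.32), np.float64(-0.54)] [np.float64(0.38), np.float64(-0.5)] [np.float64(0.43), np.float64(-0.45)] [np.float64(0.48), np.float64(-0.4)] [np.float64(0.53), np.float64(-0.34)] [np.float64(0.56), np.float64(-0.28)] [np.float64(0.59), np.float64(-0.22)] [np.float64(0.61), np.float64(-0.15)] [np.float64(0.62), np.float64(-0.08)] [np.float64(0.63), np.float64(-0.01)] [np.float64(0.62), np.float64(0.07)] dz(tool,cm) 0.23
```

View pics/side4.png

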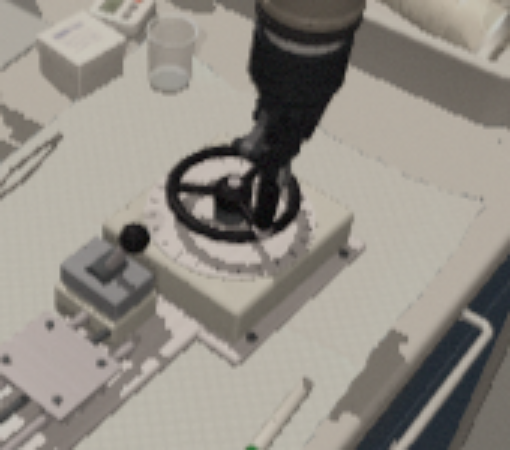

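View pics/top4.png

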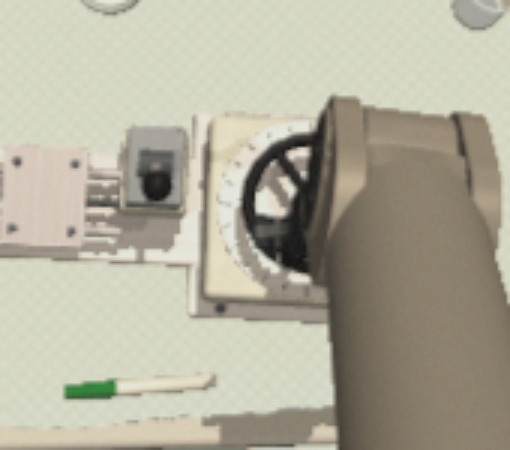

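The side view shows the wheel has turned. The handle is at about 152°, but the finger slid inward to r = 39 mm. I'll back off, put it back outside, and go on in shorter arcs.

Call:
apply_moves --moves '[[[0.02,-0.04,0],[0.2,0.8,0.1],1],[[0,0,0],[-1.0,0.3,0.1],1],[[0,0,0],[-1.0,0,0],1],[[0,0,0],[0,0,0],1]]'

```text
time_s: 7.3
eef_pos: [0.4177, -0.1777, 0.1127]
orientation: [179.8, 0.7, -1.0]
wrist_force: [0.6, 0.5, -0.5]
width: -0.0001
```

```bash
sed -i 's/def plan(a_end,n,r=.055/def plan(a_end,n,r=.059/; s/round(100\*x,2),round(100\*y,2)/float(round(100*x,2)),float(round(100*y,2))/' plan.py
python3 plan.py -215 8
```

```text
at -171.5 r 0.066 z 0.1127 yaw [179.81178507   0.6845764   -0.97385622] F [ 0.6  0.5 -0.5] t 7.3
[0.28, -0.65] [0.34, -0.58] [0.04, -0.56] [0.09, -0.55] [0.14, -0.54] [0.2, -0.52] [0.24, -0.5] [0.29, -0.48] dz(tool,cm) -0.13
```

Call:
apply_moves --moves '[[[0,0,0],[0.2,-0.65,0],1],[[0,0,0],[0.3,-0.6,0],1],[[0,0,0],[0,-0.6,0],1],[[0,0,0],[0.05,-0.6,0],1],[[0,0,0],[0.1,-0.6,0],1],[[0,0,0],[0.15,-0.6,0],1],[[0,0,0],[0.2,-0.55,0],1],[[0,0,0],[0.25,-0.5,0],1]]'

```text
time_s: 8.3
eef_pos: [0.4306, -0.1276, 0.1122]
orientation: [179.8, 0.8, -1.0]
wrist_force: [-1.7, -1.8, 0.3]
width: -0.0001
```

```bash
python3 plan.py -260 9
```

```text
at -217.6 r 0.0662 z 0.1122 yaw [179.76963801   0.79221635  -0.95334703] F [-1.7 -1.8  0.3] t 8.3
[0.61, -0.19] [0.6, -0.11] [0.36, -0.32] [0.39, -0.29] [0.41, -0.26] [0.43, -0.22] [0.45, -0.19] [0.46, -0.15] [0.47, -0.11] dz(tool,cm) -0.18
```

Call:
apply_moves --moves '[[[0,0,0],[0.6,-0.2,0],1],[[0,0,0],[0.6,-0.15,0],1],[[0,0,0],[0.4,-0.35,0],1],[[0,0,0],[0.4,-0.3,0],1],[[0,0,0],[0.45,-0.3,0],1],[[0,0,0],[0.45,-0.25,0],1],[[0,0,0],[0.45,-0.2,0],1],[[0,0,0],[0.5,-0.15,0],1],[[0,0,0],[0.5,-0.1,0],1]]'

```text
time_s: 9.43
eef_pos: [0.4742, -0.1043, 0.1103]
orientation: [179.9, 1.2, -0.9]
wrist_force: [-2.3, -0.3, 0.8]
width: -0.0003
```

```bash
python3 look.py 5; python3 plan.py -300 9
```

```text
top [ 0.3656  0.3146 -0.0018] 0.37 103.7
side [ 0.4924 -0.1122  0.1163] 0.64 80.4
at -262.6 r 0.0643 z 0.1105 yaw [179.92771048   1.09665646  -0.84989336] F [-0.8  0.1 -0. ] t 9.625
[0.48, 0.21] [0.45, 0.25] [0.43, 0.02] [0.43, 0.05] [0.42, 0.08] [0.41, 0.11] [0.41, 0.14] [0.39, 0.17] [0.38, 0.19] dz(tool,cm) -0.35
```

View pics/side5.png

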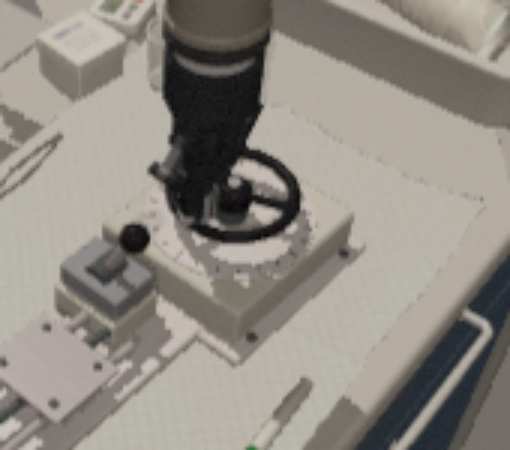

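The side view shows the handle (about 80°) just ahead of the finger (97°). Continuing.

Call:
apply_moves --moves '[[[0,0.02,0],[0.5,0.2,-0.2],1],[[0,0,0],[0.5,0.25,-0.1],1],[[0,0,0],[0.45,0.05,0],1],[[0,0,0],[0.45,0.1,0],1],[[0,0,0],[0.45,0.1,0],1],[[0,0,0],[0.45,0.15,0],1],[[0,0,0],[0.45,0.2,0],1],[[0,0,0],[0.4,0.2,0],1],[[0,0,0],[0.4,0.25,0],1]]'

```text
time_s: 10.75
eef_pos: [0.514, -0.1226, 0.1129]
orientation: [179.9, 0.3, -1.0]
wrist_force: [-5.1, -1.1, 2.7]
width: 0.0002
```

```bash
python3 plan.py -340 8
```

```text
at -304.3 r 0.0549 z 0.1129 yaw [179.85242014   0.26855221  -0.98150123] F [-5.1 -1.1  2.7] t 10.75
[0.47, 0.09] [0.48, 0.13] [0.33, 0.32] [0.3, 0.35] [0.27, 0.37] [0.24, 0.39] [0.21, 0.41] [0.18, 0.42] dz(tool,cm) -0.11
```

Call:
apply_moves --moves '[[[0,0,0],[0.55,0.1,-0.1],1],[[0,0,0],[0.55,0.15,0],1],[[0,0,0],[0.4,0.3,0],1],[[0,0,0],[0.35,0.35,0],1],[[0,0,0],[0.35,0.4,0],1],[[0,0,0],[0.3,0.4,0],1],[[0,0,0],[0.3,0.4,0],1],[[0,0,0],[0.25,0.4,0],1]]'

```text
time_s: 11.75
eef_pos: [0.5469, -0.1487, 0.1138]
orientation: [179.9, 0.2, -0.9]
wrist_force: [-0.9, 1.0, 0.5]
width: -0.0002
```

```bash
python3 look.py 6; python3 plan.py -375 8
```

```text
top [ 0.539  -0.1725  0.1171] 0.68 -4.6
side [ 0.5375 -0.1722  0.1165] 0.98 -4.4
at -343.6 r 0.0668 z 0.114 yaw [ 1.79891789e+02  1.38772419e-01 -9.49129041e-01] F [-0.2  0.9 -0.7] t 11.95
[-0.26, 0.53] [-0.3, 0.49] [0.05, 0.4] [0.03, 0.4] [-0.0, 0.4] [-0.03, 0.4] [-0.06, 0.4] [-0.08, 0.4] dz(tool,cm) -0.0
```

View pics/side6.png

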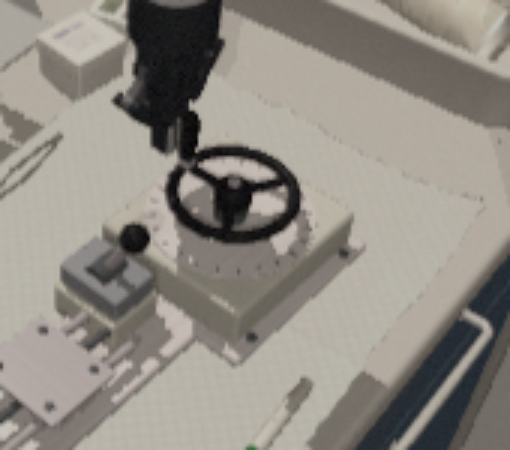

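The handle is at −4.5° (side-crop pixel (185,135)), with the finger 21° behind it. About 90° remains.

Call:
apply_moves --moves '[[[0,0,0],[-0.2,0.5,0],1],[[0,0,0],[-0.25,0.5,0],1],[[0,0,0],[0,0.45,0],1],[[0,0,0],[0,0.45,0],1],[[0,0,0],[0,0.45,0],1],[[0,0,0],[-0.05,0.45,0],1],[[0,0,0],[-0.05,0.4,0],1],[[0,0,0],[-0.1,0.4,0],1]]'

```text
time_s: 12.95
eef_pos: [0.5399, -0.1859, 0.1142]
orientation: [180.0, 0.1, -0.9]
wrist_force: [-0.2, 1.6, -0.3]
width: 0.0001
```

```bash
python3 plan.py -408 8
```

```text
at -377.5 r 0.0597 z 0.1142 yaw [ 1.79972970e+02  9.66998974e-02 -8.79580445e-01] F [-0.2  1.6 -0.3] t 12.95
[-0.16, 0.36] [-0.18, 0.35] [-0.17, 0.35] [-0.2, 0.34] [-0.22, 0.33] [-0.24, 0.31] [-0.26, 0.29] [-0.28, 0.28] dz(tool,cm) 0.02
```

Call:
apply_moves --moves '[[[0,0,0],[-0.15,0.4,0],1],[[0,0,0],[-0.15,0.4,0],1],[[0,0,0],[-0.15,0.4,0],1],[[0,0,0],[-0.2,0.35,0],1],[[0,0,0],[-0.2,0.35,0],1],[[0,0,0],[-0.25,0.35,0],1],[[0,0,0],[-0.25,0.3,0],1],[[0,0,0],[-0.25,0.3,0],1]]'

```text
time_s: 13.95
eef_pos: [0.5236, -0.2169, 0.1148]
orientation: [179.9, -0.1, -0.9]
wrist_force: [2.0, 0.8, -0.3]
width: 0.0001
```

```bash
python3 look.py 7; python3 plan.py -422 6
```

```text
top [ 0.5033 -0.221   0.1186] 0.86 -69.0
side [ 0.5024 -0.2194  0.1161] 0.92 -69.3
at -410.7 r 0.0634 z 0.1146 yaw [ 1.79904025e+02 -4.20247140e-03 -9.12293563e-01] F [0.4 0.1 0. ] t 14.15
[-0.3, -0.04] [-0.29, -0.05] [-0.16, 0.11] [-0.16, 0.11] [-0.17, 0.1] [-0.17, 0.1] dz(tool,cm) 0.06
```

View pics/side7.png

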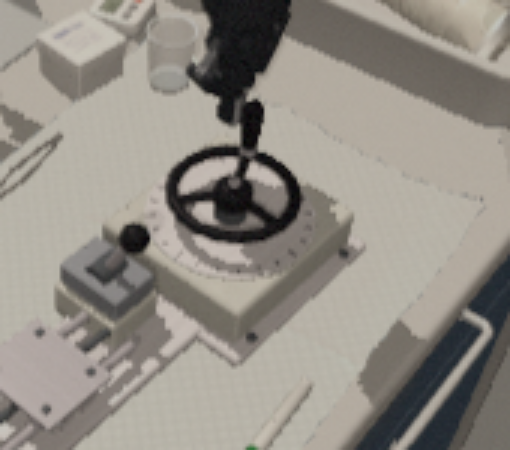

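View pics/top7.png

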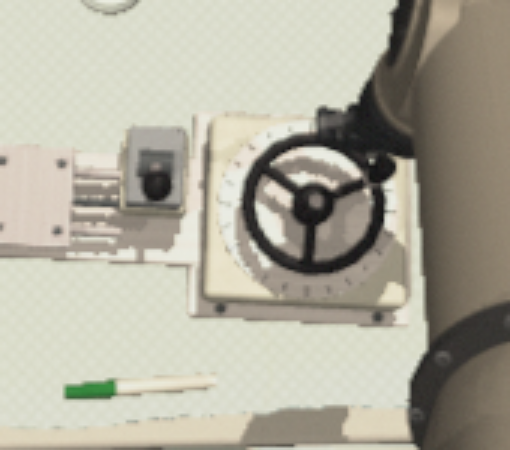

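The handle is at −69° with −94° as the target, and the finger face is flush against its +x side. I'll push nearly the rest of the way and then check.

Call:
apply_moves --moves '[[[0,0,0],[-0.35,0.05,0],1],[[0,0,0],[-0.35,0.05,0],1],[[0,0,0],[-0.35,0.05,0],1],[[0,0,0],[-0.35,0.05,0],1],[[0,0,0],[-0.3,0.05,0],1],[[0,0,0],[-0.25,0,0],1],[[0,0,0],[0,0,0],1]]'

```text
time_s: 15.02
eef_pos: [0.5039, -0.2215, 0.1156]
orientation: [179.7, -0.2, -1.0]
wrist_force: [1.3, -1.7, 0.5]
width: 0.0
```

```bash
cat > ang.py <<'E'
from h import *
im,d,W=cloud("top");X,Y,Z=W[...,0],W[...,1],W[...,2]
s=arm.get_state();print(s["eef_pos"],s["wrist_force"].round(1),s["time_s"])
m=(np.hypot(X-.483,Y+.168)<.09)&(Z>.135)&(Z<.155)&(X<.492)
q=W[m];print("top of handle",len(q),q.mean(0).round(4),q.min(0).round(4),q.max(0).round(4),np.degrees(np.arctan2(q.mean(0)[1]+.168,q.mean(0)[0]-.483)))
for k in ["top","side"]:
    if k=="side": arm.grab_frame(k)
    for x in arm.pinpoint("wheel_handle",k)[:1]:
        l=np.array(x["location"]); print(k,l.round(4),np.degrees(np.arctan2(l[1]+.168,l[0]-.483)).round(1))
E
python3 ang.py; python3 look.py 8
```

```text
[ 0.50394715 -0.22137929  0.1155466 ] [ 2.1 -1.   0.8] 15.075
top of handle 45 [ 0.4822 -0.2231  0.1427] [ 0.4753 -0.2316  0.1353] [ 0.4902 -0.2149  0.1477] -90.85141766648727
top [ 0.483  -0.2285  0.1164] -90.0
side [ 0.4827 -0.2227  0.1146] -90.3
top [ 0.4841 -0.2231  0.1176] 0.55 -88.9
side [ 0.4845 -0.2258  0.117 ] 0.85 -88.5
```

View pics/top8.png

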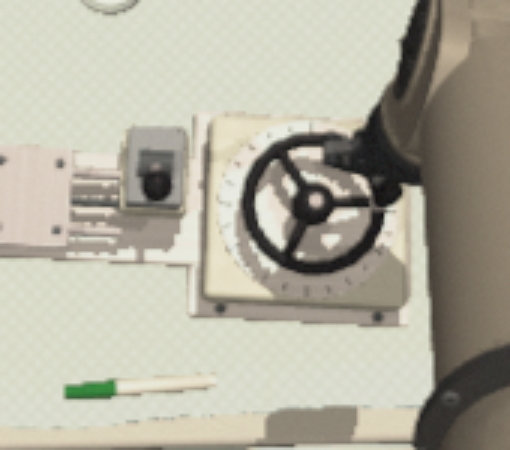

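Call:
apply_moves --moves '[[[0,0,0],[-0.2,0,0],1],[[0,0,0],[-0.15,0,0],1],[[0,0,0],[0,0,0],1]]'

```text
time_s: 15.8
eef_pos: [0.501, -0.2216, 0.1153]
orientation: [179.7, -0.3, -0.9]
wrist_force: [2.3, -1.3, -0.1]
width: 0.0
```

```bash
python3 ang.py
cat > reg.py <<'E'
from h import *
# rotation of the wheel region vs. initial top picture: polar-warp about the hub, phase correlation / brute search
a=cv2.imread("pics/top0.png",0).astype(np.float32);b=arm.grab_frame("top")[0][:,:,::-1];cv2.imwrite("pics/now.png",b);b=cv2.cvtColor(np.ascontiguousarray(b),cv2.COLOR_BGR2GRAY).astype(np.float32)
p=arm.camera_params("top")
def proj(P):
    q=p["camera_from_world"]@np.append(P,1);uv=p["mtx"]@q[:3]/q[2];return uv[:2]
th=np.radians(np.arange(0,360,.5))
def sample(img,off,z=.088,c=(.483,-.168)):
    rows=[]
    for r in np.arange(.022,.046,.002):
        uv=np.array([proj([c[0]+r*np.cos(t+off),c[1]+r*np.sin(t+off),z]) for t in th],np.float32)
        rows.append(cv2.remap(img,uv[:,0][None],uv[:,1][None],cv2.INTER_CUBIC)[0])
    return np.array(rows)
A=sample(a,0);best=[]
sp=A.mean(0)<90
lo,hi=A.mean(0).min(),A.mean(0).max();print(lo,hi)
# spoke angles: dark minima in each picture
for nm,im in (("start",a),("now",b)):
    m=sample(im,0).mean(0);w=np.clip(110-m,0,None)
    out=[]
    for g in (-94,26,146):
        dd=(np.degrees(th)-g+180)%360-180;k=abs(dd)<22
        out.append((g+np.sum(w[k]*dd[k])/max(1e-6,w[k].sum()), w[k].sum()))
    print(nm,np.round(out,2).tolist())
E
python3 reg.py
```

```text
[ 0.50094934 -0.22159286  0.11534596] [ 1.5 -1.  -0.7] 15.85
top of handle 53 [ 0.4802 -0.2225  0.1417] [ 0.4726 -0.232   0.1356] [ 0.4907 -0.2147  0.147 ] -92.94670552137443
side [ 0.4794 -0.2234  0.1164] -93.7
23.837263 216.16113
start [[-94.84, 1946.04], [24.2, 1938.52], [149.35, 2084.7]]
now [[-93.99, 1906.8], [24.95, 1709.86], [149.93, 1895.12]]
```

The spoke angles in the top view now differ from the start picture by only about 0.7°. One last nudge, then I'll retreat and recheck.

Call:
apply_moves --moves '[[[0,0,0],[-0.1,0,0],1],[[0,0,0],[0,0,0],1]]'

```text
time_s: 16.3
eef_pos: [0.5002, -0.2216, 0.1154]
orientation: [179.7, -0.3, -0.9]
wrist_force: [1.5, -0.7, 0.6]
width: 0.0004
```

```bash
python3 reg.py; python3 -c "
from cell import arm;print(arm.get_state()['eef_pos'])"
```

```text
23.837263 216.16113
start [[-94.84, 1946.04], [24.2, 1938.52], [149.35, 2084.7]]
now [[-94.86, 1924.94], [24.09, 1755.32], [149.16, 1852.25]]
[ 0.50012872 -0.22155977  0.11537746]
```

The rotation is within about 0.2° of one turn. Retreating upward, then over to the lever.

Call:
apply_moves --moves '[[[0,0,0],[0.8,0,0],1],[[0,0,0],[1.2,0,0],1],[[0,0,0],[0,0,-3],1],[[0,0,0],[0,0,-3.5],1],[[0,0,0],[0,0,-2.5],1],[[0,0,0],[-1.9,-4.7,0],1],[[0,0,0],[-1.9,-4.7,0],1],[[0,0,0],[-1.9,-4.7,0],1],[[0,0,0],[-1.9,-4.5,0],1],[[0,0,0],[0,0,0],1]]'

```text
time_s: 17.6
eef_pos: [0.4504, -0.0259, 0.2076]
orientation: [179.9, -0.2, -0.8]
wrist_force: [-0.7, -0.5, -0.3]
width: -0.0
```

```bash
python3 reg.py
python3 - <<'E'
from h import *
for c in ["top","side"]:
    im,d=arm.grab_frame(c)
    cv2.imwrite(f"pics/{c}9.png",im[:,:,::-1])
    for q in ["lock_lever_tip","wheel_handle","lock_lever"]:print(c,q,[(np.round(x["location"],4).tolist(),round(x["conf"],2)) for x in arm.pinpoint(q,c)[:1]])
E
```

```text
23.837263 216.16113
start [[-94.84, 1946.04], [24.2, 1938.52], [149.35, 2084.7]]
now [[-95.01, 1831.65], [24.31, 1952.84], [149.2, 1452.19]]
top lock_lever_tip []
top wheel_handle [([0.4782, -0.2244, 0.1191], 0.77)]Traceback (most recent call last):
  File "<stdin>", line 5, in <module>
ValueError: it knows: beaker, bottle, dish, feed_unit, lock_lever_tip, tape, wheel_handle, wheel_hub
```

View pics/top9.png

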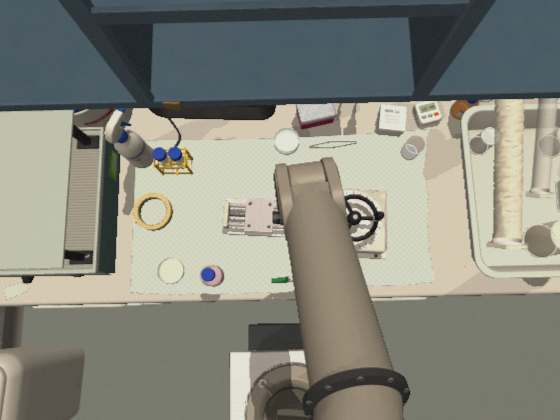

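The top view shows the handle back at (379,215), as at the start, and the bystanders have not moved. Now I'll descend behind the lever.

Call:
apply_moves --moves '[[[0,0,0],[-0.5,0.8,1],1],[[0,0,0],[-0.2,0,3],1],[[0,0,0],[0,0,3],1],[[0,0,0],[0,0,2.4],1],[[0,0,0],[0,0,0],1]]'

```text
time_s: 18.42
eef_pos: [0.444, -0.0469, 0.1085]
orientation: [179.7, -0.1, -1.9]
wrist_force: [-1.0, -0.2, 0.0]
width: 0.0001
```

Run:
```python
from h import *
for c in ["side"]:
    im,d=arm.grab_frame(c)
    cv2.imwrite(f"pics/{c}10.png",cv2.resize(im[120:270,230:400],None,fx=4,fy=4)[:,:,::-1])
    for q in ["lock_lever_tip"]:print(c,q,[(np.round(x["location"],4).tolist(),round(x["conf"],2)) for x in arm.pinpoint(q,c)[:1]])
print(arm.get_state()["eef_pos"])
```

```text
side lock_lever_tip [([0.4937, -0.0366, 0.125], 0.49)]
[ 0.44563746 -0.04648993  0.11033081]
```

View pics/side10.png

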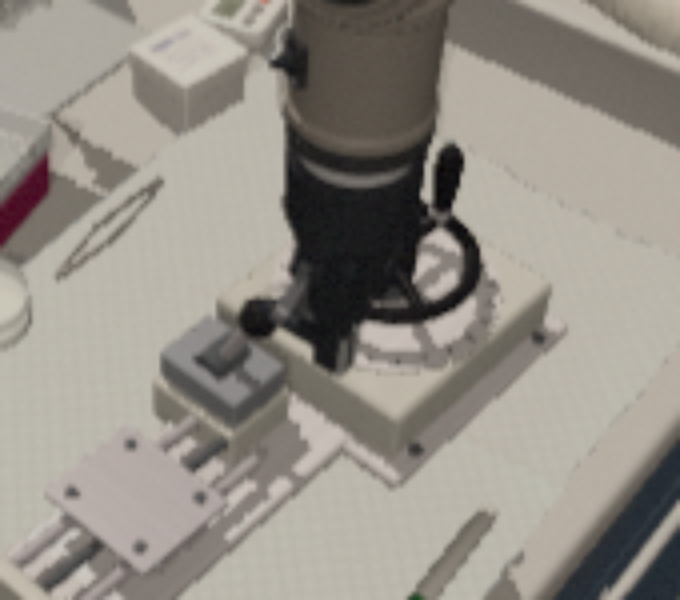

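The fingertip (335,360) is in front of the lever ball (258,318) but about 12 mm too far right. I'll shift left first, then push.

Call:
apply_moves --moves '[[[0,0,0],[0,-1.1,0],1],[[0,0,0],[0.5,-0.1,0],1],[[0,0,0],[0.6,0,0],1],[[0,0,0],[0.8,0,0],1],[[0,0,0],[0.8,0,0],1],[[0,0,0],[0.8,0,0],1],[[0,0,0],[0.8,0,0],1],[[0,0,0],[0.8,0,0],1]]'

```text
time_s: 19.52
eef_pos: [0.5018, -0.0359, 0.1133]
orientation: [179.7, -0.5, -1.9]
wrist_force: [-0.7, -0.6, 0.5]
width: 0.0002
```

Call:
apply_moves --moves '[[[0,0,0],[0.8,0,0],1],[[0,0,0],[0.8,0,0],1],[[0,0,0],[0.6,0,0],1],[[0,0,0],[0.5,0,0],1],[[0,0,0],[0.4,0,0],1]]'

```text
time_s: 20.15
eef_pos: [0.5337, -0.0371, 0.1126]
orientation: [179.7, -0.3, -1.9]
wrist_force: [-9.2, 0.2, 4.7]
width: -0.0
```

Call:
apply_moves --moves '[[[0,0,0],[0.3,0,0],1],[[0,0,0],[0.3,0,0],1]]'

```text
time_s: 20.4
eef_pos: [0.5336, -0.0374, 0.1117]
orientation: [179.6, 0.4, -1.9]
wrist_force: [-11.6, 1.4, 8.7]
width: -0.0002
```

Run:
```python
from h import *
for c in ["side"]:
    im,d=arm.grab_frame(c)
    cv2.imwrite(f"pics/{c}11.png",cv2.resize(im[120:270,230:400],None,fx=4,fy=4)[:,:,::-1])
    for q in ["lock_lever_tip"]:print(c,q,[(np.round(x["location"],4).tolist(),round(x["conf"],2)) for x in arm.pinpoint(q,c)[:1]])
s=arm.get_state();print(s["eef_pos"],s["wrist_force"])
```

```text
side lock_lever_tip [([0.5572, -0.0397, 0.1244], 0.46)]
[ 0.53356831 -0.03737783  0.11172211] [-9.99572271  0.14511339  7.69814251]
```

View pics/side11.png

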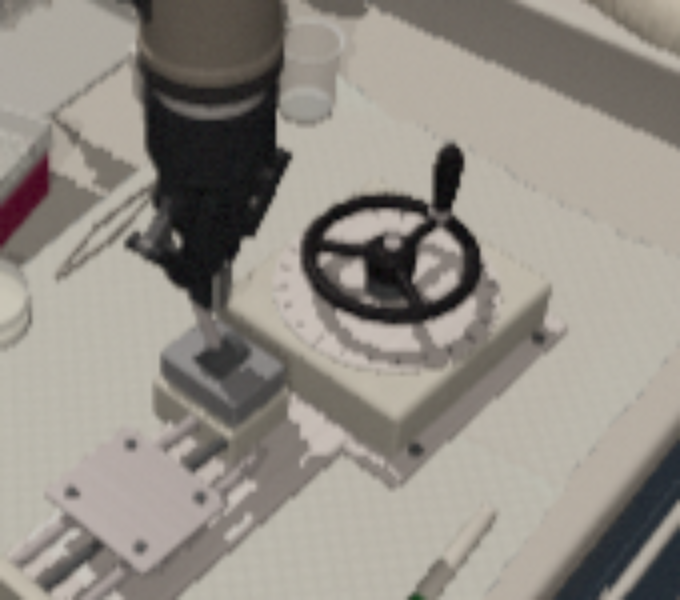

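The lever is against its stop: the ball is at x = 0.557 as predicted, and the force rises without further travel. Now I'll retreat backward, then up and clear.

Call:
apply_moves --moves '[[[0,0,0],[-1,0,0],1],[[0,0,0],[-2,0,0],1],[[0,0,0],[-2,0,-1],1],[[0,0,0],[0,0,-4],1],[[0,0,0],[0,0,-4],1],[[0,0,0],[0,0,-3],1],[[0,0,0],[0,5,0],1],[[0,0,0],[0,5,0],1],[[0,0,0],[0,5,0],1],[[0,0,0],[0,5,0],1],[[0,0,0],[0,5,0],1],[[0,0,0],[0,5,0],1],[[0,0,0],[0,5,0],1],[[0,0,0],[0,0,0],1],[[0,0,0],[0,0,0],1]]'

```text
time_s: 22.38
eef_pos: [0.4768, -0.3942, 0.2435]
orientation: [179.4, -0.9, -1.5]
wrist_force: [-0.5, -0.0, 0.1]
width: -0.0003
```

```bash
python3 reg.py
python3 - <<'E'
from h import *
for c in ["top","side"]:
    im,d=arm.grab_frame(c)
    cv2.imwrite(f"pics/{c}12.png",im[:,:,::-1])
    for q in ["lock_lever_tip","wheel_handle","bottle_a","beaker_a"]:print(c,q,[(np.round(x["location"],4).tolist(),round(x["conf"],2)) for x in arm.pinpoint(q,c)[:1]])
E
```

```text
23.837263 216.16113
start [[-94.84, 1946.04], [24.2, 1938.52], [149.35, 2084.7]]
now [[-94.99, 1906.92], [24.07, 1919.17], [149.29, 2041.69]]
top lock_lever_tip [([0.553, -0.0375, 0.1245], 0.68)]
top wheel_handle [([0.4769, -0.2246, 0.1189], 0.57)]
top bottle_a [([0.3495, 0.2026, 0.0016], 0.86)]
top beaker_a [([0.6814, -0.3461, 0.0033], 0.59)]
side lock_lever_tip [([0.5513, -0.0379, 0.1258], 0.52)]
side wheel_handle [([0.4799, -0.2231, 0.1199], 0.65)]
side bottle_a [([0.3481, 0.2053, -0.0001], 0.78)]
side beaker_a [([0.6794, -0.3452, 0.002], 0.9)]
```

View pics/top12.png

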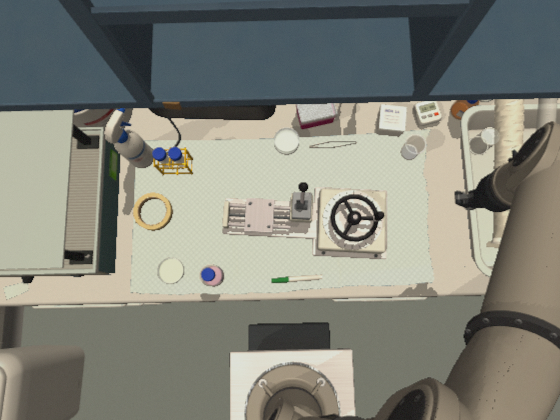

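Run:
```python
from h import *
im,d,W=cloud("top");X,Y,Z=W[...,0],W[...,1],W[...,2]
m=(abs(X-.55)<.05)&(abs(Y+.036)<.03)&(Z>.118)&(Z<.15);q=W[m];print(len(q),q.mean(0),q.min(0),q.max(0))
a=cv2.imread("pics/top0.png");b=cv2.imread("pics/top12.png")
p=arm.camera_params("top")
def proj(P):
    q=p["camera_from_world"]@np.append(P,1);uv=p["mtx"]@q[:3]/q[2];return uv[:2]
print("expected px unlocked",proj([.4906,-.0332,.125]),"locked",proj([.5574,-.0387,.125]), "0.9rad", proj([.524+.07*np.sin(.4),-.038,.064+.07*np.cos(.4)]))
for im in (a,b):
    g=im[165:235,285:320].max(2)<45
    n,l,s,c=cv2.connectedComponentsWithStats(g.astype(np.uint8));print([(s[i,4],(c[i]+[285,165]).round(1)) for i in range(1,n) if s[i,4]>20])
cv2.imwrite("pics/lev12.png",cv2.resize(b[160:240,260:400],None,fx=5,fy=5))
```

```text
83 [ 0.55562287 -0.03912889  0.13394416] [ 0.54555322 -0.0504655   0.12345047] [ 0.56719369 -0.02802042  0.14277471]
expected px unlocked [300.8362009  212.90403282] locked [302.18375445 186.4832767 ] 0.9rad [302.03483284 188.55881957]
[(np.int32(62), array([301.8, 211.7]))]
[(np.int32(56), array([302.9, 187. ]))]
```

View pics/lev12.png

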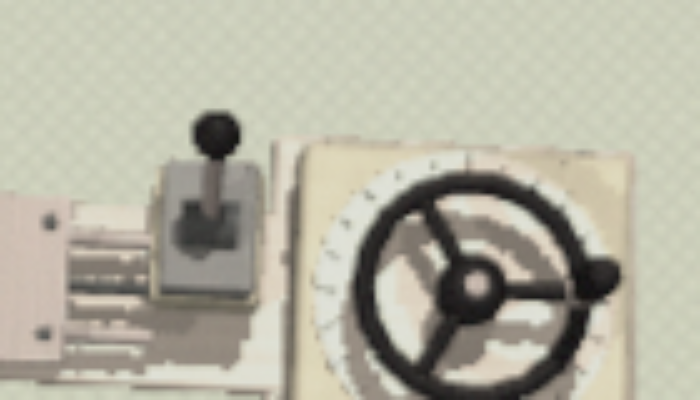

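```bash
python3 -c "
from cell import arm;print(arm.hand_in())"
```

```text
the job is handed in; nothing more can be done
None
```

I pushed the hand wheel clockwise through one full turn with the closed fingertips. Only after that did I push the lock lever away from the robot onto its stop. I then moved the arm clear and handed the job in; the last reading before that was about 22 s, under the 64 s limit.

**Wheel:** In the top view, the spoke angles match the starting picture to about 0.2°. The handle is back at its starting place: pixel (379,215), about [0.478, -0.224].

**Lever:** The ball ended at x ≈ 0.556 by depth, against 0.557 expected for fully locked. The force rose to about 12 N with no more travel. The trained network put it slightly short, at 0.551–0.553 once the arm was clear. The picture (ball at row 187.0, 186.5 expected) and the depth reading agree with fully over.

**Bystanders:** The bottle and beaker positions are unchanged within the measurement error. The dish and tape roll look unmoved in the pictures, but I did not measure them.

**Contact:** About a quarter of the way round, the finger slid inward along the handle. I backed off, repositioned it and carried on. The contact forces I read after each move stayed below about 15 N.

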